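# Clamp the tube rack on the bench shaker

### The job

Clamp the rack of blood tubes on the shaker's platform: slide the clamp bar in until it holds the rack square and without play against the end stop, then tighten the clamp lever firmly and leave it down on its teeth. The clamp may still be tight from the last run: if the bar will not slide when you try it, slacken the lever first, do not force the bar. The posts block a full turn, so work the lever in short swings, lifting it off its teeth to swing it back, and leave the things around the shaker where they are.

Things in the scene. Friction and masses are not known exactly. Their poses are not given: they have to be found in the camera images.
- shaker: Bench shaker, fixed, yaw varies. White drive housing under a steel platform 260 (x) x 400 (y) mm, platform top 85 mm above the bench. Origin: centre of its underside; x away from the robot, y left, z up. Upright end stop at the left end, inner face at y = +185 mm. An upper tier stands over the right half on four 14 mm posts at x = -108 and +5, y = -175 and -5 mm.
- tier_edge (a point): Middle of the lower front edge of the upper tier: a steel plate, underside 246 mm above the bench, reaching 145 mm back (+x) and 98 mm to either side, with a well plate on it up to 266 mm. In the shaker frame at x = -122, y = -90 mm. It overhangs the clamp lever, so the gripper must come in from the robot's side, its body leaning back 30 to 40 degrees from upright.
- clamp_stud (a point): Upright axis of the clamp stud, in the shaker frame at x = -82, y = -90 mm, given at the balls' height (172 mm). A nut on it presses a washer on the bar's strap. At the start the nut lies anywhere from 1.4 rad short of bearing to 0.85 rad past it (clamped); the lever's angle does not show which. Past bearing, clamp force grows some 95 N per rad of turn, force at the ball from 2 to 10 N; 1.0 rad past, the nut is home: solid.
- lever_ball (a point): Centre of the black ball, 22 mm across, on a 10 mm thick upright stem at the end of the clamp lever, 70 mm from the stud axis, 172 mm above the bench with the lever down. The lever's arm, 10 mm thick, runs 52 mm below the ball's centre, so the bare stem is 36 mm long. Turning force at the ball: nut loose, under 3 N; half tight 5 N; firmly tight 9 N or more, then solid (12 N and up).
- lever (a joint): Swing of the clamp lever about the stud, rad. 0: pointing to the shaker's front (-x). Grows clockwise seen from above = tightening, ball towards the shaker's +y: ball = stud + 70 mm x (-cos q, sin q). Posts stop it at -1.25 and 1.25; held by a gripper, -0.9 to 0.9 is comfortable. On its teeth it turns the nut both ways (12 teeth, 30 degrees apart, 3 degrees of play).
- lever_lift (a joint): Lift of the lever along the stud, m: 0 down on its teeth, 0.020 top stop. A light spring (3 to 5 N) holds it down. The teeth let go at 0.007 to 0.013: raised 0.015 or more it swings freely and the nut stays. Let down tooth on tooth, it stays high until swung on to the next gap with a light downward push (a tight grip may hold it up).
- washer: Steel pressure washer, 31 mm across, 3 mm thick, around the stud, between nut and strap; origin at its underside. It lies on the strap whether the clamp is loose or tight; the clamp force is what it presses on the strap with.
- bar: Aluminium clamp bar, 210 mm long (shaker x), 14 mm thick, right of the rack, with a slotted steel strap running right from it under the clamp's washer. Origin: middle of its face to the rack, at platform height; axes as the shaker's. Slides along the shaker's y only, face from y = 40 (open) to 100 mm; 85 mm when it holds the rack at the end stop. Loose it slides with 2 to 4 N; clamped it resists 13 to 40 N.
- bar_knob (a point): Centre of the black ball, 22 mm across, on a 10 mm thick upright stem (bare for 45 mm): the handle of the clamp bar, at its front end, 148 mm in front of the bar's middle and 7 mm right of its face, 172 mm above the bench. It stands just left of the tier, so a wide gripper leans here too.
- rack: White tube rack 180 (x) x 100 (y) mm, 55 mm high, with red-capped tubes up to 90 mm, 0.35 to 0.65 kg, loose on the platform between bar and end stop; it takes 2 to 5 N to slide. Origin: centre of its underside; axes about as the shaker's.
- tip_box: Bystander: closed box of pipette tips, 119 x 79 x 68 mm, on the bench right of the work. Origin under its centre.
- bottle: Bystander: white bottle with a green cap, 62 mm across, 125 mm high. Origin under its centre.
- empty_rack: Bystander: empty white tube rack, 160 x 75 x 45 mm, on the bench left of the shaker. Origin under its centre.
Not all that is in view belongs to the job. Leave any blue or orange look-alike of the rack alone.

How it is judged:
On the way:
1. the bar holds the rack square against the end stop, with the clamp still slack (y of bar in the frame of shaker between 0.082 and 0.088 m and y of rack in the frame of shaker between 0.132 and 0.138 m and angle between the y axis of rack and the y axis of shaker, either way round below 0.04 rad and angle between rack's own z axis and vertical below 0.05 rad and z of rack in the frame of shaker below 0.092 m and contact force between washer and bar below 45 N), for 0.2 s.
At the end, for the whole second after the job is handed in: The rack stands on the platform, square (within 2 degrees) and within 3 mm of the end stop; the bar's face lies within 3 mm of its place against the rack; the washer presses on the strap with more than 60 N; the lever is down on its teeth (within 2 mm); all at rest (y of bar in the frame of shaker between 0.082 and 0.088 m and y of rack in the frame of shaker between 0.132 and 0.138 m and angle between the y axis of rack and the y axis of shaker, either way round below 0.04 rad and angle between rack's own z axis and vertical below 0.05 rad and z of rack in the frame of shaker below 0.092 m and contact force between washer and bar above 60 N and value of joint lever_lift below 0.002 m and linear speed of each of bar, rack below 0.01 m/s and velocity of joint lever below 0.1 rad/s); the robot touches nothing.
It fails at once if the bar is forced along while the clamp grips it (contact force between washer and bar above 40 N and linear speed of bar above 0.03 m/s).
It fails at once if the tube rack is tipped (angle between rack's own z axis and vertical above 0.3 rad).
It fails at once if a bystander is pushed away or knocked over (distance of any of tip_box, bottle, empty_rack from where it was at the start of the episode above 0.04 m or angle between any of tip_box, bottle, empty_rack's own z axis and vertical above 0.5 rad).
It also fails if it takes over 72 s, if anything falls off the work surface, if the arm or the gripper's body presses on something with over 40 N, if the wrist force passes 120 N, or if a joint passes its speed limit or range.

### The arm

A 6-joint arm with a two-finger parallel gripper is mounted at the origin on the work surface. World frame = base frame: x ahead of the robot, y to its left, z up, the work surface at z = 0. Lengths are in m, angles in rad, forces in N, time in s.
With the tool pointing down it reaches from about 0.35 to 0.775 m from the base axis. Payload 5.5 kg.
Tool frame: the origin (TCP) lies on the centre line of the jaws, within the pads' length; the fingertips stand 11 mm ahead of it and the grasp point (between the pads) lies 8 mm behind it (env.tip_extent is the distance from the TCP to the fingertips, in m); z points along the fingers, y is the line along which they close (so a half turn about z gives the same grasp; the last joint's range is limited). The gripper opens to 85 mm and grips with 20 to 120 N. Pads are 22 mm wide; open, the fingers measure 114 mm over their backs; the gripper's body (76 mm by 85 mm) begins 54 mm behind the grasp point. The pads swing forward as they close: fully open they stand 13 mm farther back than shut.
Start: joints at [1.073, 0.313, 0.046, 1.304, 0, 1.431], TCP at [0.201, 0.539, 0.242] pointing down, gripper open.
Joint ranges: [-2.76, 2.76], [-0.86, 1.69], [-1.03, 1.26], [-2.2, 2.34], [-1.47, 1.5], [-3.14, 3.14]. Speed limits (rad/s): [2.57, 2.57, 3.14, 3.14, 3.14, 3.14].

### API

Orientations are given as a unit quaternion [w, x, y, z].
In Python, from workcell import env gives the robot as it stands.
- The arm moves only by the shell command python3 -m jog 'ROWS' [FORCE]. ROWS is JSON, a list of rows, each a list of 5 numbers: the gripper's target within -1 to 1 (shut at 1, half-way at 0, fully open at -1), then the shift along the tool's x, y, z in m, then the turn about the tool's z in degrees. In form: [[fingers, tx, ty, tz, turn], ...]. A call has 1 to 5 rows; each row shifts and turns the commanded pose from where the row before left it, along the tool's axes as they then stand; what a row does not reach is not made up. A row lasts 1/12 s, in which the tool goes at most 41.7 mm and 7.16 degrees, less where a joint would pass 70% of its speed; a pose out of reach is approached as far as the arm can. A call is refused whole if a number of a shift passes 0.0417 or a number of a turn 7.16, either way. A call with a gripper value outside its range is refused whole. The fingers move at their own pace and stop on an object; FORCE is the grip in N (left out, the last holds). Time passes only in rows, so rows that do not move let the fingers close. It gives the time, the measured TCP pose, the force, the opening and the grip force at its end, in the units of the state.
- env.get_state(): the state, without advancing time (a new reading comes with each control period).
- env.read_camera(name): name is "scene" or "top" or "wrist"; returns a dict with "img" (480x640x3 uint8, red, green, blue), "fov_y" (degrees; the focal length in pixels is half the picture's height over the tangent of half this angle, whatever the lens; pixels are square), "cx", "cy" (the principal point, pixels), "T" (4x4, takes a point from camera to world coordinates). Camera axes: x right, y up, looking along -z (the intrinsics and any distortion apply to the point x, -y, -z); pixel columns grow to the right and rows downward; lengths in m; the calibration is good to about 2 mm. The wrist camera is an equidistant fisheye: a pixel r from the principal point sees the ray r / f radians off the axis. A picture is of the moment at which its call begins. There is no depth.
- env.hand_in(): hands the job in; it is judged then, once.
The state is a dict: "clock": time; "joint_pos": joint angles; "qvel": joint speeds; "tau": joint torques, N m; "tcp_pos": TCP position; "orientation": TCP orientation; "wrist_force": force on the tool from outside, world axes, zero at the start; "ft_torque": the same for the moment, N m; "finger_gap": finger opening in m; "grip_force": force on a finger pad.
Only numpy, scipy, OpenCV 4.12 (cv2) and the standard library are available. Lean on these libraries where they do the work, as an engineer would, in place of code of your own. Each camera call takes 0.05 s, during which the arm holds its last target. There are 200 camera calls.

## Working session

There is one attempt and no reset: what is moved stays moved. The work goes in short steps, Python scripts to look and compute and a shell command to move; the robot and the scene stay as the last step left them, time stands still between calls to the robot, and variables do not carry over. Pictures are saved under pics/ and viewed, at most 10 in all, crops included, and the job is handed in when it is done.

```bash
ls; mkdir -p pics; cat > h.py <<'E'
import numpy as np, cv2
from workcell import env
def grab(n):
    c=env.read_camera(n); return c
def save(c,name,crop=None,k=1):
    im=c["img"][:,:,::-1]
    if crop: x0,y0,x1,y1=crop; im=im[y0:y1,x0:x1]
    cv2.imwrite("pics/"+name,cv2.resize(im,None,fx=k,fy=k,interpolation=cv2.INTER_CUBIC))
def ray(c,u,v,fish=False):
    f=240/np.tan(np.radians(c["fov_y"])/2); x=(u-c["cx"]); y=(v-c["cy"])
    if fish:
        r=np.hypot(x,y); t=r/f; d=np.array([np.sin(t)*x/max(r,1e-9),-np.sin(t)*y/max(r,1e-9),-np.cos(t)])
    else: d=np.array([x/f,-y/f,-1.])
    T=np.array(c["T"]); d=T[:3,:3]@d; return T[:3,3],d/np.linalg.norm(d)
def onz(c,u,v,z,fish=False):
    o,d=ray(c,u,v,fish); return o+d*(z-o[2])/d[2]
def tri(rs):
    A=sum(np.eye(3)-np.outer(d,d) for o,d in rs); b=sum((np.eye(3)-np.outer(d,d))@o for o,d in rs)
    p=np.linalg.solve(A,b); return p,[np.linalg.norm(np.cross(p-o,d)) for o,d in rs]
E
python3 - <<'E'
from h import *
a=grab("scene");b=grab("top")
np.set_printoptions(precision=3,suppress=True)
for c in(a,b): print(c["fov_y"],c["cx"],c["cy"],np.array(c["T"]), {k for k in c})
im=np.hstack([a["img"],b["img"]])
save(a,"scene.png"); save(b,"top.png")
print(env.get_state())
E
```

```text
pics
53.2921248011168 323.07613013958365 238.32541799074954 [[ 0.368 -0.594  0.715  1.346]
 [ 0.93   0.232 -0.285 -0.307]
 [ 0.003  0.77   0.638  0.877]
 [ 0.     0.     0.     1.   ]] {'T', 'cx', 'cy', 'fov_y', 'img'}
57.621622302042375 324.83438927339364 233.1951660349828 [[-0.011  0.981 -0.193  0.37 ]
 [-1.    -0.009  0.008 -0.003]
 [ 0.006  0.194  0.981  1.324]
 [ 0.     0.     0.     1.   ]] {'T', 'cx', 'cy', 'fov_y', 'img'}
{'clock': 0.1, 'joint_pos': array([1.073, 0.314, 0.045, 1.304, 0.   , 1.431]), 'qvel': array([-0.001, -0.002,  0.003, -0.002,  0.001, -0.002]), 'tau': array([  0.002, -48.173,  29.924,   0.013,  -0.   ,  -0.   ]), 'tcp_pos': array([0.201, 0.538, 0.242]), 'orientation': array([-0.   ,  0.178,  0.984, -0.001]), 'wrist_force': array([-1.104, -1.441,  0.363]), 'ft_torque': array([-0.011, -0.02 , -0.038]), 'grip_force': 0.0, 'finger_gap': 0.08531980400052196}
```

View pics/scene.png

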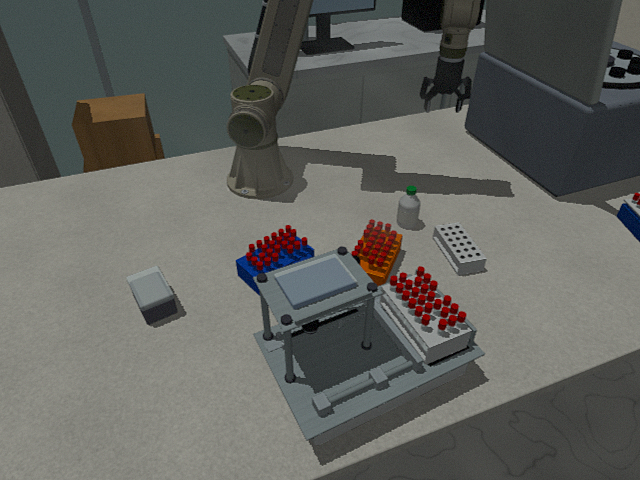

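View pics/top.png

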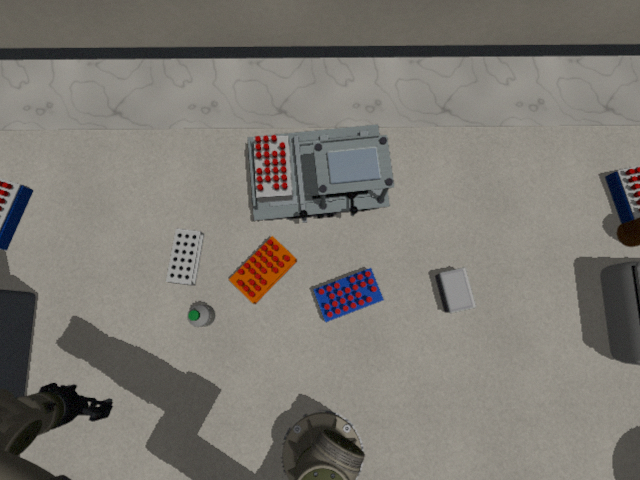

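The top view shows the shaker (250-392, 125-220), the rack with red caps (272,165) and the upper tier (352,165). Dark balls stand at about (303,213) and (352,209). The orange rack (263,270) and blue rack (347,293) are look-alikes, so I'll leave them. The rack meant is the white one on the platform. I'll enlarge to confirm it and the balls.

```bash
python3 - <<'E'
from h import *
b=grab("top");save(b,"topc.png",(240,115,400,230),5)
E
```

```text
(no output)
```

View pics/topc.png

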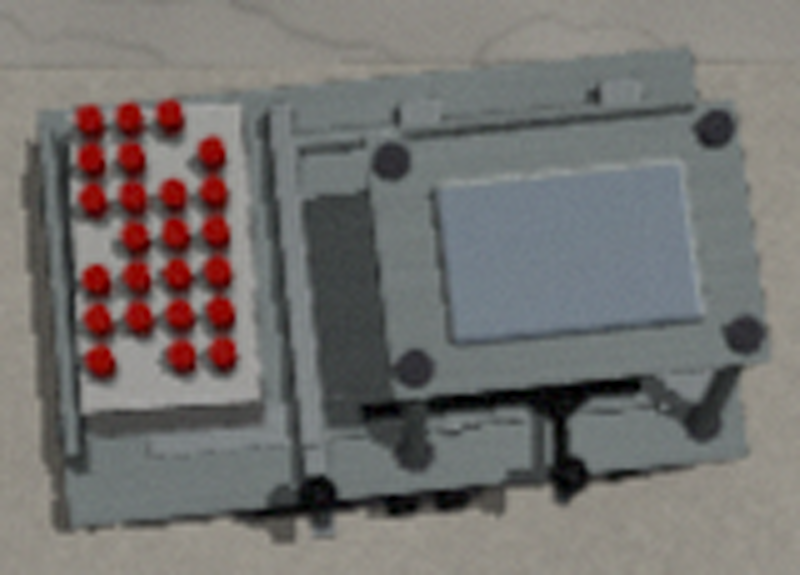

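The crop confirms the white rack with red caps in crop (75-265, 100-410). The knob is at crop (319,493), full (303.8,213.6). The lever ball is at crop (569,474), full (353.8,209.8), with the lever pointing forward. The tier's four post caps are also visible.

```bash
python3 -m jog --help 2>&1 | head -20; python3 - <<'E'
from h import *
np.set_printoptions(precision=4,suppress=True)
a=grab("scene");b=grab("top")
cr=lambda x,y:(240+x/5-.4,115+y/5-.4)
# caps: FL FR BL BR (front=robot side) in top ; scene
top=[cr(414,368),cr(746,334),cr(390,161),cr(716,128)]
sc=[(341.5,252),(262,278.5),(371.5,288.5),(287,320.5)]
P=[]
for t,s in zip(top,sc):
    p,e=tri([ray(b,*t),ray(a,*s)]); P.append(p); print(p,e)
P=np.array(P); L=np.array([[-.108,-.005],[-.108,-.175],[.005,-.005],[.005,-.175]])
Q=P[:,:2]; lc=L-L.mean(0); qc=Q-Q.mean(0)
yaw=np.arctan2((lc[:,0]*qc[:,1]-lc[:,1]*qc[:,0]).sum(),(lc*qc).sum())
R=np.array([[np.cos(yaw),-np.sin(yaw)],[np.sin(yaw),np.cos(yaw)]])
o=Q.mean(0)-R@L.mean(0); print("yaw",yaw,"origin",o, "res",Q-(L@R.T+o))
f=lambda p:R.T@(np.array(p[:2])-o)
k=onz(b,*cr(319,493),.172); l=onz(b,*cr(569,474),.172)
print("knob",k,f(k),"lever ball",l,f(l), np.hypot(*l[:2]))
print("stud world",R@[-.082,-.09]+o, "tier edge", R@[-.122,-.09]+o)
E
```

```text
invalid input: not JSON, or not a number
[ 0.6985 -0.0083  0.252 ] [np.float64(0.0014350705884458364), np.float64(0.0014350705884457976)]
[ 0.715  -0.1772  0.2541] [np.float64(3.576363300582483e-05), np.float64(3.576363300584963e-05)]
[0.8107 0.003  0.2519] [np.float64(0.0016028921596325165), np.float64(0.0016028921596324172)]
[ 0.8275 -0.1658  0.2537] [np.float64(9.987977133502447e-05), np.float64(9.98797713349493e-05)]
yaw 0.0991808766811186 origin [0.8052 0.0076] res [[ 0.0002 -0.0002]
 [-0.0001  0.0001]
 [-0.0001 -0.0001]
 [-0.      0.0002]]
knob [0.6534 0.045  0.172 ] [-0.1474  0.0523] lever ball [ 0.6628 -0.091   0.172 ] [-0.1515 -0.084 ] 0.668998067441271
stud world [ 0.7326 -0.0901] tier edge [ 0.6928 -0.0941]
```

```bash
cat >> h.py <<'E'
from scipy.spatial.transform import Rotation as Ro
YAW=.0992; O=np.array([.8052,.0076]); RS=np.array([[np.cos(YAW),-np.sin(YAW)],[np.sin(YAW),np.cos(YAW)]])
def w(x,y,z): return np.r_[RS@[x,y]+O,z]
def rot(s): q=s["orientation"]; return Ro.from_quat([q[1],q[2],q[3],q[0]]).as_matrix()
def rep(target=None,gp=True):
    np.set_printoptions(precision=4,suppress=True)
    s=env.get_state(); R=rot(s); p=s["tcp_pos"]; g=p-.008*R[:,2]
    sh=lambda a:np.r_[RS.T@(a[:2]-O),a[2]]
    print("t",round(s["clock"],2),"tcp",p,"graspS",sh(g),"q",s["joint_pos"],"F",s["wrist_force"],"gap",s["finger_gap"],"gf",s["grip_force"])
    z=R[:,2]; y=RS.T@R[:2,1]
    print("toolz(shaker)",np.r_[RS.T@z[:2],z[2]],"lean deg",np.degrees(np.arccos(-z[2])),"tool y(shaker)",np.r_[y,R[2,1]])
    if target is not None: print("shift tool",R.T@(np.array(target)-(g if gp else p)))
E
J="python3 -m jog"
$J '[[-1,-0.0316,-0.0237,-0.0105,-2],[-1,-0.0316,-0.0237,-0.0105,0],[-1,-0.0316,-0.0237,-0.0105,0],[-1,-0.0316,-0.0237,-0.0105,0],[-1,-0.0316,-0.0237,-0.0105,0]]' 40
$J '[[-1,-0.0316,-0.0237,-0.0105,0],[-1,-0.0316,-0.0237,-0.0105,0],[-1,-0.0316,-0.0237,-0.0105,0],[-1,-0.0316,-0.0237,-0.0105,0],[-1,-0.0316,-0.0237,-0.0105,0]]'
$J '[[-1,-0.0316,-0.0237,-0.0105,0],[-1,-0.0316,-0.0237,-0.0105,0],[-1,-0.0316,-0.0237,-0.0105,0],[-1,-0.0316,-0.0237,-0.0105,0],[-1,-0.0316,-0.0237,-0.0105,0]]'
python3 -c "
from h import *
rep()"
```

```text
clock: 0.67
tcp_pos: [0.3129, 0.3738, 0.2952]
orientation: [0.0, 0.16, 0.987, 0.0]
wrist_force: [0.6, 0.7, 0.3]
finger_gap: 0.0851
grip_force: 0.0
clock: 1.08
tcp_pos: [0.4253, 0.211, 0.348]
orientation: [0.0, 0.161, 0.987, 0.0]
wrist_force: [1.2, -0.5, 0.5]
finger_gap: 0.0852
grip_force: 0.0
clock: 1.5
tcp_pos: [0.5376, 0.0484, 0.4004]
orientation: [0.0, 0.161, 0.987, 0.0]
wrist_force: [1.2, 0.3, 0.6]
finger_gap: 0.0855
grip_force: 0.0
t 1.5 tcp [0.5376 0.0484 0.4004] graspS [-0.2623  0.0671  0.4084] q [-0.059   0.2564  0.3543  1.6683  0.0002  0.2641] F [1.1672 0.2586 0.6325] gap 0.08545844082423676 gf 0.0
toolz(shaker) [ 0.0005  0.0001 -1.    ] lean deg 0.028174413164300163 tool y(shaker) [0.4099 0.9121 0.0003]
```

```bash
J="python3 -m jog"
$J '[[-1,-0.03,0,-0.01,-6.05],[-1,-0.03,0,-0.01,-6.05],[-1,-0.03,0,-0.01,-6.05],[-1,-0.03,0,-0.01,-6.05],[-1,-0.03,0,-0.01,0]]'
python3 -c "
from h import *
rep()"
$J '[[-1,-0.04,0,0,0],[-1,-0.04,0,0,0],[-1,-0.04,0,0,0],[-1,-0.04,0,0,0],[-1,-0.04,0,0,0]]'
python3 -c "
from h import *
rep()"
```

```text
clock: 1.92
tcp_pos: [0.6685, 0.0309, 0.4441]
orientation: [0.001, -0.041, 0.999, -0.0]
wrist_force: [1.2, -0.8, 1.1]
finger_gap: 0.0856
grip_force: 0.0
t 1.92 tcp [0.6685 0.0309 0.4441] graspS [-0.1337  0.0368  0.4521] q [-0.0737  0.6741  1.1455  2.0394  0.0002 -0.1549] F [ 1.1821 -0.7688  1.0955] gap 0.08562538209587203 gf 0.0
toolz(shaker) [ 0.0028 -0.0003 -1.    ] lean deg 0.16107993524680828 tool y(shaker) [ 0.018   0.9998 -0.0002]
clock: 2.33
tcp_pos: [0.7811, 0.0432, 0.3773]
orientation: [0.054, -0.039, 0.998, -0.001]
wrist_force: [0.2, 0.2, -0.0]
finger_gap: 0.0855
grip_force: 0.0
t 2.33 tcp [0.7811 0.0432 0.3773] graspS [-0.0213  0.0378  0.3852] q [-0.05    0.8313  1.2631  1.8948  0.0073 -0.1285] F [ 0.2112  0.2488 -0.0083] gap 0.08547279834003924 gf 0.0
toolz(shaker) [ 0.1075 -0.0088 -0.9942] lean deg 6.190725077438956 tool y(shaker) [ 0.0206  0.9998 -0.0066]
```

```bash
J="python3 -m jog"
$J '[[-1,0,0,-0.04,0],[-1,0,0,-0.04,0],[-1,0,0,-0.04,0]]'
python3 -c "
from h import *
rep()"
$J '[[-1,-0.03,0,-0.028,0],[-1,-0.03,0,-0.028,0],[-1,-0.03,0,-0.028,0],[-1,-0.03,0,-0.028,0]]'
python3 -c "
from h import *
rep()"
```

```text
clock: 2.58
tcp_pos: [0.7284, 0.0407, 0.4619]
orientation: [0.076, -0.039, 0.996, -0.002]
wrist_force: [-0.2, -0.4, 0.7]
finger_gap: 0.0851
grip_force: 0.0
t 2.58 tcp [0.7284 0.0407 0.4619] graspS [-0.0743  0.0407  0.4698] q [-0.0587  0.7135  1.2631  1.9678  0.0118 -0.1368] F [-0.1973 -0.355   0.6906] gap 0.0850577229073981 gf 0.0
toolz(shaker) [ 0.152  -0.0123 -0.9883] lean deg 8.771862871872944 tool y(shaker) [ 0.0209  0.9997 -0.0092]
clock: 2.92
tcp_pos: [0.7417, 0.045, 0.5102]
orientation: [0.138, -0.039, 0.99, -0.003]
wrist_force: [-0.2, 0.7, -0.2]
finger_gap: 0.0854
grip_force: 0.0
t 2.92 tcp [0.7417 0.045  0.5102] graspS [-0.0616  0.0437  0.5179] q [-0.0549  0.6559  1.2632  1.9014  0.0195 -0.1311] F [-0.206   0.7031 -0.1852] gap 0.08541991537326749 gf 0.0
toolz(shaker) [ 0.273  -0.0226 -0.9618] lean deg 15.895893697318762 tool y(shaker) [ 0.0227  0.9996 -0.0171]
```

Pushing past the reach limit leans the tool the way I want, so I continue to about 36°.

```bash
J="python3 -m jog"
$J '[[-1,-0.03,0,-0.028,0],[-1,-0.03,0,-0.028,0],[-1,-0.03,0,-0.028,0],[-1,-0.03,0,-0.028,0],[-1,-0.03,0,-0.028,0]]'
python3 -c "
from h import *
rep()"
$J '[[-1,-0.03,0,-0.028,0],[-1,-0.03,0,-0.028,0],[-1,-0.03,0,-0.028,0],[-1,-0.03,0,-0.028,0],[-1,-0.03,0,-0.028,0]]'
python3 -c "
from h import *
rep()"
```

```text
clock: 3.33
tcp_pos: [0.7441, 0.05, 0.5804]
orientation: [0.212, -0.039, 0.976, -0.005]
wrist_force: [-0.4, -0.3, 0.1]
finger_gap: 0.085
grip_force: 0.0
t 3.33 tcp [0.7441 0.05   0.5804] graspS [-0.0599  0.0485  0.5877] q [-0.0515  0.5751  1.2639  1.833   0.0284 -0.1244] F [-0.4104 -0.2514  0.0804] gap 0.0850014947102028 gf 0.0
toolz(shaker) [ 0.4132 -0.034  -0.91  ] lean deg 24.494631606348033 tool y(shaker) [ 0.0257  0.9993 -0.0257]
clock: 3.75
tcp_pos: [0.7317, 0.0545, 0.6585]
orientation: [0.284, -0.038, 0.958, -0.006]
wrist_force: [0.3, -0.3, 0.3]
finger_gap: 0.0855
grip_force: 0.0
t 3.75 tcp [0.7317 0.0545 0.6585] graspS [-0.0728  0.0543  0.6652] q [-0.0495  0.4854  1.2638  1.7739  0.0369 -0.1177] F [ 0.328  -0.2508  0.3016] gap 0.08554269508804864 gf 0.0
toolz(shaker) [ 0.5432 -0.0441 -0.8385] lean deg 33.021295379229485 tool y(shaker) [ 0.0298  0.999  -0.0332]
```

```bash
J="python3 -m jog"
$J '[[-1,-0.03,0,-0.028,0],[-1,-0.03,0,-0.028,0],[-1,0.03,0,0,0]]'
python3 -c "
from h import *
s=env.get_state();z=rot(s)[:,2]
rep(w(-.1474,.0523,.172)-.11*z)"
```

```text
clock: 4.0
tcp_pos: [0.7132, 0.0549, 0.6908]
orientation: [0.318, -0.038, 0.947, -0.007]
wrist_force: [-0.3, 1.0, 2.3]
finger_gap: 0.0853
grip_force: 0.0
t 4.0 tcp [0.7132 0.0549 0.6908] graspS [-0.0917  0.0566  0.6972] q [-0.0525  0.3618  1.095   1.6571  0.0424 -0.118 ] F [-0.2874  0.9728  2.293 ] gap 0.08528170861821585 gf 0.0
toolz(shaker) [ 0.6017 -0.0491 -0.7972] lean deg 37.13296301208259 tool y(shaker) [ 0.032   0.9988 -0.0373]
shift tool [0.3609 0.0136 0.2754]
```

```bash
J="python3 -m jog"
$J '[[-1,0.0328,0.0012,0.025,0],[-1,0.0328,0.0012,0.025,0],[-1,0.0328,0.0012,0.025,0],[-1,0.0328,0.0012,0.025,0],[-1,0.0328,0.0012,0.025,0]]'
$J '[[-1,0.0328,0.0012,0.025,0],[-1,0.0328,0.0012,0.025,0],[-1,0.0328,0.0012,0.025,0],[-1,0.0328,0.0012,0.025,0],[-1,0.0328,0.0012,0.025,0]]'
$J '[[-1,0.0328,0.0012,0.025,0],[-1,0,0,0,0]]'
python3 -c "
from h import *
rep(w(-.1474,.0523,.172))
c=grab('wrist');save(c,'w1.png');np.save('w1T.npy',c['T']);print(c['fov_y'],c['cx'],c['cy'],np.array(c['T']))
np.savez('w1.npz',**c)"
```

```text
clock: 4.42
tcp_pos: [0.6663, 0.0506, 0.5256]
orientation: [0.312, -0.038, 0.949, -0.007]
wrist_force: [0.9, 0.1, 0.1]
finger_gap: 0.0854
grip_force: 0.0
clock: 4.83
tcp_pos: [0.6081, 0.0456, 0.3273]
orientation: [0.312, -0.038, 0.949, -0.007]
wrist_force: [1.2, -0.2, 1.0]
finger_gap: 0.0853
grip_force: 0.0
clock: 5.0
tcp_pos: [0.5835, 0.0457, 0.2691]
orientation: [0.296, -0.037, 0.954, -0.005]
wrist_force: [-4.4, 1.1, -4.8]
finger_gap: 0.0855
grip_force: 0.0
t 5.0 tcp [0.5835 0.0457 0.2691] graspS [-0.2214  0.0602  0.2757] q [-0.0913 -0.1137 -0.5553  0.5306  0.0648 -0.1494] F [-4.4304  1.1324 -4.7668] gap 0.0855175869054677 gf 0.0
toolz(shaker) [ 0.5644 -0.0429 -0.8244] lean deg 34.4752718923222 tool y(shaker) [ 0.0308  0.999  -0.031 ]
shift tool [-0.0024 -0.0024  0.1276]
65.70646984690485 319.2566615807467 238.9724066026279 [[-0.068  -0.6229 -0.7793  0.4486]
 [ 0.9972 -0.0675 -0.033   0.0382]
 [-0.032  -0.7794  0.6258  0.3352]
 [ 0.      0.      0.      1.    ]]
```

View pics/w1.png

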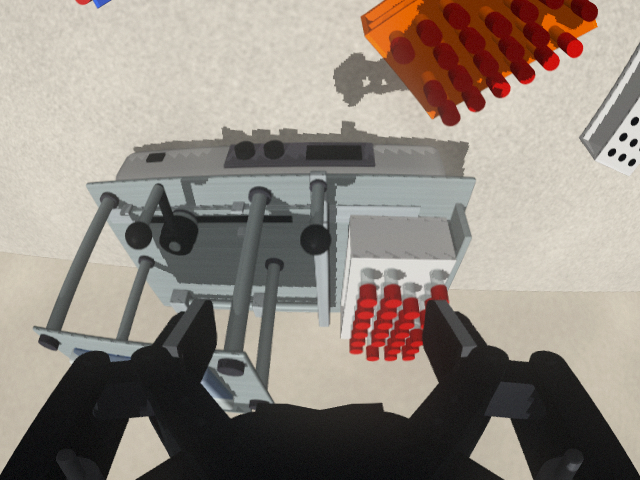

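The wrist view shows the knob ball at (316,239) and the lever ball at (138,234), with the stud hub at (180,235). I triangulate both with the top view.

```bash
cat >> h.py <<'E'
def dark(c,u,v,rad,th=45):
    im=c["img"].max(2); H=np.zeros(im.shape,np.uint8); cv2.circle(H,(int(u),int(v)),rad,255,-1)
    m=((im<th)&(H>0)).astype(np.uint8); m=cv2.morphologyEx(m,cv2.MORPH_OPEN,np.ones((5,5),np.uint8))
    cs=cv2.findContours(m,cv2.RETR_EXTERNAL,cv2.CHAIN_APPROX_NONE)[0]; k=max(cs,key=cv2.contourArea)
    return cv2.minEnclosingCircle(k)
E
python3 - <<'E'
from h import *
c=dict(np.load('w1.npz')); b=grab("top")
np.set_printoptions(precision=4,suppress=True)
for nm,(u,v),t in(("knob",(316,239),(303.6,213.4)),("lever",(138,234),(353.6,209.6))):
    (x,y),r=dark(c,u,v,20); p,e=tri([ray(c,x,y,True),ray(b,*t)])
    print(nm,x,y,r,p,e,np.r_[RS.T@(p[:2]-O),p[2]], "z=.172:",onz(c,x,y,.172,True))
rep(w(-.1474,.0523,.172))
E
```

```text
knob 315.6153869628906 239.0 15.309530258178711 [0.653  0.0444 0.1713] [np.float64(8.948619450853824e-05), np.float64(8.948619450852588e-05)] [-0.1478  0.0517  0.1713] z=.172: [0.6521 0.0442 0.172 ]
lever 139.0 234.5 12.619529724121094 [ 0.6621 -0.0919  0.1716] [np.float64(0.0003822264811117164), np.float64(0.0003822264811116342)] [-0.1523 -0.0848  0.1716] z=.172: [ 0.6613 -0.0919  0.172 ]
t 5.1 tcp [0.595  0.0448 0.2856] graspS [-0.2101  0.0582  0.2921] q [-0.0912 -0.1144 -0.5299  0.5315  0.065  -0.1492] F [1.5806 0.0351 1.5006] gap 0.08534080677552706 gf 0.0
toolz(shaker) [ 0.5846 -0.0466 -0.81  ] lean deg 35.90823098912111 tool y(shaker) [ 0.0315  0.9989 -0.0347]
shift tool [0.0194 0.0003 0.1342]
```

```bash
J="python3 -m jog"
$J '[[-0.2,0.0045,0,0.025,0],[-0.2,0.0045,0,0.025,0],[-0.2,0.0045,0,0.025,0],[-0.2,0.0045,0,0.025,0],[-0.2,0,0,0,0]]'
python3 -c "
from h import *
rep(w(-.1477,.052,.1715))"
```

```text
clock: 5.52
tcp_pos: [0.6461, 0.0439, 0.1982]
orientation: [0.312, -0.038, 0.949, -0.007]
wrist_force: [-1.0, -0.1, -0.5]
finger_gap: 0.0513
grip_force: 0.0
t 5.52 tcp [0.6461 0.0439 0.1982] graspS [-0.1595  0.0522  0.2046] q [-0.0831  0.0553 -0.603   0.2801  0.0599 -0.1426] F [-0.9625 -0.129  -0.502 ] gap 0.051273421331040556 gf 0.0
toolz(shaker) [ 0.5911 -0.048  -0.8051] lean deg 36.37577218146447 tool y(shaker) [ 0.0319  0.9988 -0.0362]
shift tool [0.0101 0.0013 0.0336]
```

```bash
J="python3 -m jog"
$J '[[-0.2,0.005,0.0006,0.017,0],[-0.2,0.005,0.0006,0.017,0],[-0.2,0,0,0,0],[0.3,0,0,0,0],[0.6,0,0,0,0]]' 40
$J '[[1,0,0,0,0],[1,0,0,0,0],[1,0,0,0,0]]'
python3 -c "
from h import *
rep(w(-.1477,.052,.1715))"
```

```text
clock: 5.93
tcp_pos: [0.6566, 0.0449, 0.1677]
orientation: [0.313, -0.038, 0.949, -0.007]
wrist_force: [-0.3, -0.3, -0.1]
finger_gap: 0.028
grip_force: 0.0
clock: 6.18
tcp_pos: [0.6563, 0.0447, 0.1677]
orientation: [0.314, -0.038, 0.949, -0.007]
wrist_force: [-1.1, -1.1, 6.4]
finger_gap: 0.0195
grip_force: 38.8
t 6.18 tcp [0.6563 0.0447 0.1677] graspS [-0.1493  0.0521  0.1741] q [-0.0794  0.1087 -0.6333  0.1926  0.0576 -0.1397] F [-1.0656 -1.1455  6.4389] gap 0.019497362710482934 gf 38.82670998573303
toolz(shaker) [ 0.594  -0.0488 -0.803 ] lean deg 36.58420208605238 tool y(shaker) [ 0.0321  0.9988 -0.0369]
shift tool [0.0003 0.     0.003 ]
```

```bash
J="python3 -m jog"
$J '[[1,0,0.0015,0,0],[1,0,0.0015,0,0]]'
$J '[[1,0,0.0015,0,0],[1,0,0.0015,0,0]]'
python3 -c "
from h import *
rep()"
```

```text
clock: 6.35
tcp_pos: [0.6562, 0.0461, 0.1676]
orientation: [0.314, -0.037, 0.949, -0.009]
wrist_force: [-3.4, -6.7, 7.4]
finger_gap: 0.0198
grip_force: 39.1
clock: 6.52
tcp_pos: [0.6559, 0.0489, 0.1677]
orientation: [0.314, -0.036, 0.949, -0.009]
wrist_force: [-4.2, -6.8, 9.3]
finger_gap: 0.0199
grip_force: 39.3
t 6.52 tcp [0.6559 0.0489 0.1677] graspS [-0.1492  0.0563  0.1741] q [-0.0683  0.1087 -0.6335  0.1914  0.0469 -0.1295] F [-4.1907 -6.7875  9.3442] gap 0.01992542108034476 gf 39.25279676914215
toolz(shaker) [ 0.5938 -0.0529 -0.8029] lean deg 36.59167369199505 tool y(shaker) [ 0.0355  0.9986 -0.0395]
```

```bash
J="python3 -m jog"
$J '[[1,0,0.0018,0,0],[1,0,0.0018,0,0],[1,0,0.0018,0,0]]' | egrep "tcp|wrist|grip"
$J '[[1,0,0.0018,0,0],[1,0,0.0018,0,0],[1,0,0.0018,0,0]]'| egrep "tcp|wrist|grip"
python3 -c "
from h import *
rep()
c=grab('wrist');save(c,'w2.png',(160,120,480,360),2)"
```

```text
tcp_pos: [0.6554, 0.0543, 0.1677]
wrist_force: [-7.0, -7.4, 10.8]
grip_force: 39.4
tcp_pos: [0.6549, 0.0597, 0.1676]
wrist_force: [-7.8, -8.6, 12.5]
grip_force: 39.7
t 7.02 tcp [0.6549 0.0597 0.1676] graspS [-0.1492  0.0671  0.174 ] q [-0.0459  0.1091 -0.6336  0.1901  0.0334 -0.1114] F [-7.8284 -8.6221 12.5259] gap 0.01940621565160638 gf 39.72930550575256
toolz(shaker) [ 0.5938 -0.053  -0.8028] lean deg 36.59729493778224 tool y(shaker) [ 0.0356  0.9986 -0.0396]
```

View pics/w2.png

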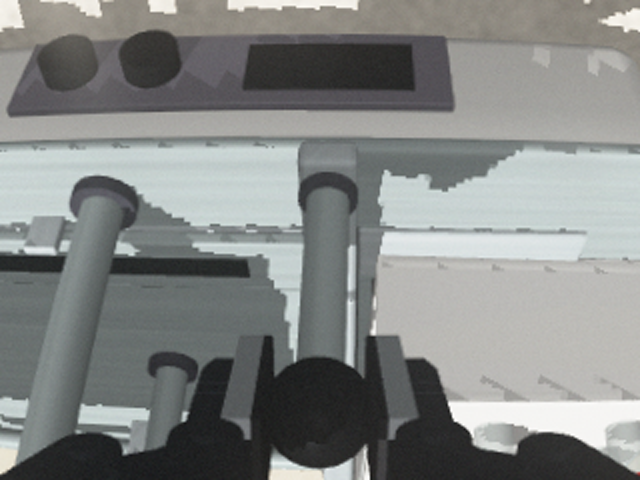

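The ball sits between the pads (crop (318,410)) and the bar has moved with it, now just short of the rack. The force is only about 7-9 N, so the clamp is loose enough and I continue slowly.

```bash
J="python3 -m jog"
$J '[[1,0,0.0018,-0.0003,0],[1,0,0.0018,-0.0003,0]]' | egrep "tcp|wrist|grip"
$J '[[1,0,0.0018,-0.0003,0],[1,0,0.0018,-0.0003,0]]'| egrep "tcp|wrist|grip"
$J '[[1,0,0.0015,-0.0002,0],[1,0,0.0,0,0]]'| egrep "tcp|wrist|grip"
python3 -c "
from h import *
rep()"
```

```text
tcp_pos: [0.6545, 0.0626, 0.1677]
wrist_force: [-2.4, -10.1, 6.9]
grip_force: 39.1
tcp_pos: [0.6542, 0.066, 0.1677]
wrist_force: [2.4, -10.1, 2.5]
grip_force: 39.0
tcp_pos: [0.654, 0.0676, 0.1677]
wrist_force: [0.7, -7.4, 4.0]
grip_force: 39.1
t 7.57 tcp [0.654  0.0676 0.1677] graspS [-0.1492  0.0751  0.1741] q [-0.0285  0.1093 -0.6329  0.1904  0.0216 -0.097 ] F [ 0.685  -7.4422  3.9671] gap 0.01941566477106787 gf 39.0875780582428
toolz(shaker) [ 0.5935 -0.0544 -0.803 ] lean deg 36.5851393564649 tool y(shaker) [ 0.0369  0.9985 -0.0404]
```

```bash
J="python3 -m jog"
$J '[[1,0,0.0012,0,0],[1,0,0.0,0,0]]' | egrep "tcp|wrist"
$J '[[1,0,0.0012,0,0],[1,0,0.0,0,0]]' | egrep "tcp|wrist"
$J '[[1,0,0.001,0,0],[1,0,0.0,0,0]]' | egrep "tcp|wrist"
python3 -c "
from h import *
rep()"
```

```text
tcp_pos: [0.6539, 0.0685, 0.1677]
wrist_force: [-0.0, -9.9, 4.0]
tcp_pos: [0.6539, 0.0695, 0.1677]
wrist_force: [-0.8, -10.5, 4.4]
tcp_pos: [0.6538, 0.07, 0.1677]
wrist_force: [0.0, -11.9, 5.4]
t 8.07 tcp [0.6538 0.07   0.1677] graspS [-0.1492  0.0776  0.1741] q [-0.0222  0.1096 -0.6326  0.1901  0.0157 -0.0913] F [  0.0437 -11.8594   5.3508] gap 0.019493955450810715 gf 39.288954734802246
toolz(shaker) [ 0.5933 -0.0565 -0.803 ] lean deg 36.58666264156262 tool y(shaker) [ 0.0386  0.9984 -0.0418]
```

```bash
J="python3 -m jog"
$J '[[1,0,0.001,0,0],[1,0,0.0,0,0]]' | egrep "tcp|wrist"
$J '[[1,0,0.001,0,0],[1,0,0.0,0,0]]' | egrep "tcp|wrist"
python3 -c "
from h import *
rep()"
```

```text
tcp_pos: [0.6538, 0.07, 0.1677]
wrist_force: [-1.3, -15.8, 4.3]
tcp_pos: [0.6538, 0.0701, 0.1677]
wrist_force: [-1.3, -17.9, 6.3]
t 8.4 tcp [0.6538 0.0701 0.1677] graspS [-0.1492  0.0777  0.1741] q [-0.0195  0.11   -0.6323  0.1899  0.0098 -0.088 ] F [ -1.3017 -17.9099   6.2847] gap 0.01978816833217338 gf 39.51082527637482
toolz(shaker) [ 0.593  -0.0608 -0.8029] lean deg 36.5945134925906 tool y(shaker) [ 0.0421  0.9981 -0.0445]
```

Solid: knob y is 0.0777, so the bar is at about 0.085 and the force climbs without motion. I release and back off along the tool axis.

```bash
J="python3 -m jog"
$J '[[1,0,-0.001,0,0],[-0.2,0,0,0,0],[-0.2,0,0,0,0],[-0.2,0,0,0,0]]' | egrep "tcp|wrist|gap"
$J '[[-0.2,0,0,-0.03,0],[-0.2,0,0,-0.035,0],[-0.2,0,0,-0.035,0],[-0.2,0,0,0,0]]' | egrep "tcp|wrist|gap"
python3 -c "
from h import *
s=env.get_state();z=rot(s)[:,2]
b=grab('top');save(b,'t2.png',(240,115,400,230),5)
rep(w(-.1523,-.0848,.172)-.09*z)"
```

```text
tcp_pos: [0.6512, 0.075, 0.1644]
wrist_force: [-0.1, 0.1, 0.0]
finger_gap: 0.0512
tcp_pos: [0.5922, 0.0748, 0.2512]
wrist_force: [1.9, 0.4, 1.0]
finger_gap: 0.0512
t 9.12 tcp [0.5928 0.0746 0.2493] graspS [-0.2095  0.0881  0.2557] q [-0.0213 -0.0926 -0.6128  0.4119  0.0248 -0.0937] F [ 0.5968 -0.2426  0.4046] gap 0.05143198338647355 gf 0.0
toolz(shaker) [ 0.5947 -0.047  -0.8026] lean deg 36.62039644128121 tool y(shaker) [ 0.0304  0.9989 -0.0359]
shift tool [ 0.0035 -0.168   0.0193]
```

View pics/t2.png

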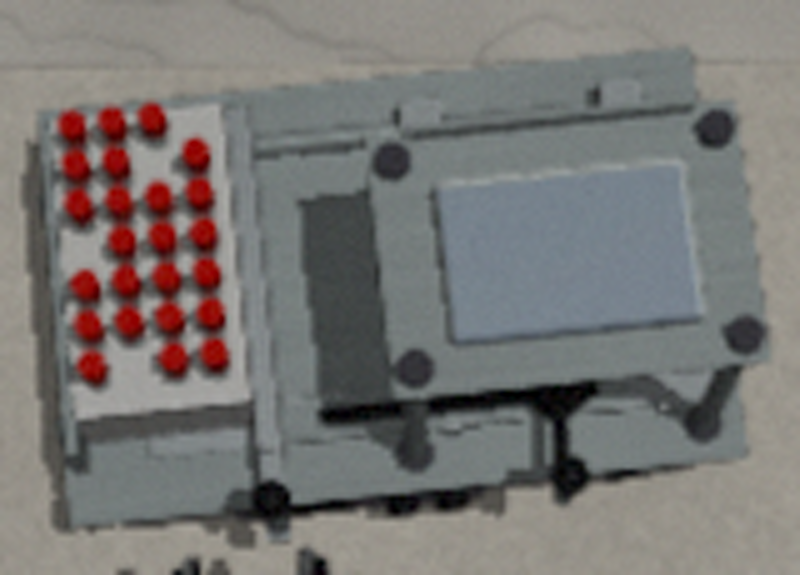

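The crop shows the rack square against the end stop with the bar along it, and the knob at crop (270,498). Next I go over to the lever.

```bash
J="python3 -m jog"
$J '[[-0.2,0,-0.0336,0,0],[-0.2,0,-0.0336,0,0],[-0.2,0,-0.0336,0,0],[-0.2,0,-0.0336,0,0],[-0.2,0.0035,-0.0336,0,0]]' | egrep "tcp|wrist|gap"
$J '[[-0.2,0,0,0,0]]' | egrep "tcp"
python3 - <<'E'
from h import *
c=grab('wrist'); T=np.array(c["T"]); 
f=240/np.tan(np.radians(c["fov_y"])/2)
def proj(p):
    q=np.linalg.inv(T)@np.r_[p,1]; x,y,z=q[0],-q[1],-q[2]; r=np.hypot(x,y); t=np.arctan2(r,z); return c["cx"]+f*t*x/r,c["cy"]+f*t*y/r
u,v=proj(w(-.1523,-.0848,.172)); (x,y),r=dark(c,u,v,22); print(u,v,x,y,r)
b=onz(c,x,y,.172,True); print("ball S",RS.T@(b[:2]-O))
u,v=proj(w(-.1477,.0777,.1715)); print(u,v)
(x,y),r=dark(c,u,v,20); k=onz(c,x,y,.172,True); print("knob S",RS.T@(k[:2]-O),r)
rep(b)
E
```

```text
tcp_pos: [0.601, -0.0949, 0.2482]
wrist_force: [0.8, 0.3, -0.5]
finger_gap: 0.0516
tcp_pos: [0.6012, -0.0992, 0.2478]
329.86681919371887 253.85781573585612 327.0 249.5 21.360109329223633
ball S [-0.15714821 -0.08656071]
550.0948656184089 257.01655129351053
knob S [-0.14949894  0.07556389] 14.118804931640625
t 9.67 tcp [ 0.6008 -0.0969  0.2473] graspS [-0.2184 -0.0833  0.2538] q [-0.4094 -0.0528 -0.5672  0.4692  0.2454 -0.4093] F [ 0.1944  0.2371 -0.0799] gap 0.051011031368856916 gf 0.0
toolz(shaker) [ 0.5877 -0.0495 -0.8076] lean deg 36.14178304046971 tool y(shaker) [ 0.0361  0.9987 -0.0349]
shift tool [-0.0014  0.0018  0.1023]
```

```bash
J="python3 -m jog"
$J '[[-0.2,-0.001,0.0009,0.025,0],[-0.2,-0.001,0.0009,0.025,0],[-0.2,-0.001,0.0009,0.025,0],[-0.2,0,0,0,0]]' | egrep "tcp|wrist|gap"
python3 - <<'E'
from h import *
c=grab('wrist'); save(c,'w3.png',(160,120,480,360),2)
rep(w(-.1523,-.0848,.172))
E
```

```text
tcp_pos: [0.6464, -0.0878, 0.1839]
wrist_force: [-0.4, -0.6, -1.0]
finger_gap: 0.0512
t 10.05 tcp [ 0.646  -0.0878  0.1856] graspS [-0.1725 -0.0789  0.192 ] q [-0.3564  0.0897 -0.5868  0.3033  0.2199 -0.37  ] F [ 0.4238  0.3677 -0.1383] gap 0.05087584847684189 gf 0.0
toolz(shaker) [ 0.5843 -0.0434 -0.8104] lean deg 35.86681964907473 tool y(shaker) [ 0.029   0.999  -0.0326]
shift tool [-0.0047 -0.0047  0.0283]
```

View pics/w3.png

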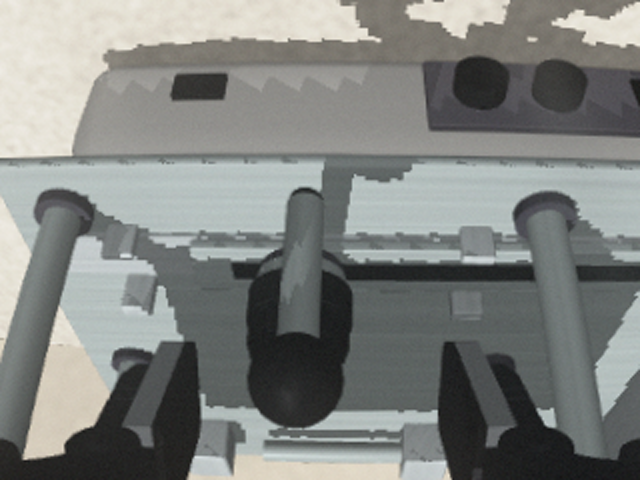

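The ball is at crop (296,378), with the finger pads at 198 and 442, so it sits about 5 mm to the -y side as computed. I correct, advance and grip gently.

```bash
J="python3 -m jog"
$J '[[-0.2,-0.0025,-0.0025,0.015,0],[-0.2,-0.0025,-0.0025,0.015,0],[0.2,0,0,0,0],[0.5,0,0,0,0],[1,0,0,0,0]]' 25| egrep "tcp|wrist|gap"
$J '[[1,0,0,0,0],[1,0,0,0,0]]' 25
python3 - <<'E'
from h import *
rep(w(-.1523,-.0848,.172))
E
```

```text
tcp_pos: [0.6688, -0.0936, 0.1692]
wrist_force: [1.6, 1.1, -3.0]
finger_gap: 0.0198
clock: 10.63
tcp_pos: [0.6688, -0.0938, 0.1692]
orientation: [0.311, -0.038, 0.95, -0.006]
wrist_force: [-0.8, 1.5, -0.5]
finger_gap: 0.0198
grip_force: 24.7
t 10.63 tcp [ 0.6688 -0.0938  0.1692] graspS [-0.1505 -0.087   0.1756] q [-0.3513  0.1487 -0.5691  0.2539  0.2164 -0.3642] F [-0.7639  1.4515 -0.5232] gap 0.019815387370691197 gf 24.734272956848145
toolz(shaker) [ 0.5892 -0.0465 -0.8066] lean deg 36.23076682449192 tool y(shaker) [ 0.0307  0.9989 -0.0351]
shift tool [0.0036 0.0023 0.0017]
```

```bash
J="python3 -m jog"
$J '[[1,-0.0004,0.0052,0.0001,0],[1,-0.0006,0.0052,0.0002,0],[1,0,0,0,0]]' | egrep "tcp|wrist|gap"
$J '[[1,-0.0011,0.0051,0.0006,0],[1,-0.0012,0.0051,0.0006,0],[1,0,0,0,0]]' | egrep "tcp|wrist|gap"
cat >> h.py <<'E'
def lev(lift=0):
    s=env.get_state(); R=rot(s); g=s["tcp_pos"]-.008*R[:,2]; p=RS.T@(g[:2]-O); F=RS.T@s["wrist_force"][:2]
    d=p-[-.082,-.09]; q=np.arctan2(d[1],-d[0]); 
    print("t %.2f q %.3f r %.4f z %.4f Ft %.1f Fr %.1f Fz %.1f gap %.4f gf %.0f"%(s["clock"],q,np.hypot(*d),g[2],F@[np.sin(q),np.cos(q)],F@[-np.cos(q),np.sin(q)],s["wrist_force"][2],s["finger_gap"],s["grip_force"]),"q",np.round(s["joint_pos"],2))
E
python3 -c "
from h import *
lev()"
```

```text
tcp_pos: [0.6692, -0.0851, 0.169]
wrist_force: [-4.0, -3.9, -0.0]
finger_gap: 0.0202
tcp_pos: [0.6715, -0.075, 0.169]
wrist_force: [-2.0, -6.2, -0.2]
finger_gap: 0.0204
t 11.13 q 0.324 r 0.0675 z 0.1755 Ft -6.5 Fr 0.6 Fz -0.2 gap 0.0204 gf 25 q [-0.31  0.15 -0.57  0.24  0.19 -0.33]
```

```bash
J="python3 -m jog"
$J '[[1,-0.0017,0.0049,0.001,0],[1,-0.0018,0.0048,0.0011,0],[1,0,0,0,0]]' | egrep "wrist|gap"
python3 -c "
from h import *
lev()"
$J '[[1,-0.0023,0.0045,0.0015,0],[1,-0.0023,0.0045,0.0015,0],[1,0,0,0,0]]' | egrep "wrist|gap"
python3 -c "
from h import *
lev()"
```

```text
wrist_force: [0.5, -6.1, -1.7]
finger_gap: 0.0202
t 11.38 q 0.476 r 0.0668 z 0.1755 Ft -5.5 Fr -2.7 Fz -1.7 gap 0.0202 gf 25 q [-0.29  0.15 -0.57  0.24  0.18 -0.31]
wrist_force: [0.9, -6.3, -1.8]
finger_gap: 0.0202
t 11.63 q 0.633 r 0.0663 z 0.1755 Ft -5.0 Fr -4.0 Fz -1.8 gap 0.0202 gf 25 q [-0.27  0.16 -0.56  0.24  0.17 -0.3 ]
```

```bash
J="python3 -m jog"
$J '[[1,-0.0028,0.004,0.0018,0],[1,-0.0028,0.004,0.0019,0],[1,0,0,0,0]]' | egrep "wrist|gap"
python3 -c "
from h import *
lev()"
$J '[[1,-0.0024,-0.0001,-0.0032,0],[1,-0.0024,-0.0001,-0.0032,0],[1,-0.0024,-0.0001,-0.0032,0],[1,-0.0024,-0.0001,-0.0032,0],[1,-0.001,0,-0.0014,0]]' | egrep "wrist|gap"
python3 -c "
from h import *
lev();rep()"
```

```text
wrist_force: [1.5, -8.3, -3.3]
finger_gap: 0.0199
t 11.88 q 0.785 r 0.0656 z 0.1755 Ft -5.5 Fr -6.5 Fz -3.3 gap 0.0199 gf 26 q [-0.25  0.17 -0.55  0.24  0.15 -0.28]
wrist_force: [6.1, -5.4, -4.9]
finger_gap: 0.02
t 12.30 q 0.794 r 0.0657 z 0.1935 Ft -0.3 Fr -8.1 Fz -4.9 gap 0.0200 gf 26 q [-0.25  0.15 -0.53  0.28  0.15 -0.28]
t 12.3 tcp [ 0.6868 -0.048   0.187 ] graspS [-0.128  -0.0431  0.1935] q [-0.2515  0.1463 -0.5255  0.2824  0.1543 -0.279 ] F [ 6.0735 -5.4362 -4.8588] gap 0.019994599374989767 gf 25.586348176002502
toolz(shaker) [ 0.5894 -0.0519 -0.8062] lean deg 36.27579864265123 tool y(shaker) [ 0.0351  0.9986 -0.0387]
```

Swing 1 is done and the lever is lifted 18 mm. The measured radius suggests the stud is about 4 mm further to -y, so I return three teeth along the corrected arc.

```bash
J="python3 -m jog"
$J '[[1,0.0052,-0.007,-0.0035,0],[1,0.0042,-0.0076,-0.0027,0],[1,0.0034,-0.0081,-0.0021,0],[1,0.0025,-0.0086,-0.0014,0],[1,0.0017,-0.009,-0.0008,0]]' | egrep "wrist|gap"
python3 -c "
from h import *
lev()"
$J '[[1,0.0007,-0.009,-0.0001,0],[1,-0.0002,-0.0091,0.0006,0],[1,-0.0012,-0.0089,0.0013,0]]' | egrep "wrist|gap"
python3 -c "
from h import *
lev()"
$J '[[1,-0.0021,-0.0086,0.002,0],[1,-0.0029,-0.0082,0.0026,0],[1,-0.0042,-0.0081,0.0034,0],[1,-0.005,-0.0074,0.0041,0],[1,0,0,0,0]]' | egrep "wrist|gap"
python3 -c "
from h import *
lev();rep()"
```

```text
wrist_force: [-1.7, 3.1, -6.2]
finger_gap: 0.0201
t 12.72 q 0.155 r 0.0700 z 0.1910 Ft 3.0 Fr 1.9 Fz -6.2 gap 0.0201 gf 25 q [-0.34  0.13 -0.55  0.3   0.21 -0.35]
wrist_force: [2.1, 3.8, -5.5]
finger_gap: 0.0195
t 12.97 q -0.236 r 0.0713 z 0.1898 Ft 2.9 Fr -3.2 Fz -5.5 gap 0.0195 gf 25 q [-0.39  0.15 -0.53  0.31  0.24 -0.39]
wrist_force: [1.6, 2.1, -4.9]
finger_gap: 0.0203
t 13.38 q -0.840 r 0.0707 z 0.1934 Ft -0.1 Fr -2.7 Fz -4.9 gap 0.0203 gf 25 q [-0.43  0.2  -0.45  0.33  0.26 -0.43]
t 13.38 tcp [ 0.6955 -0.1471  0.187 ] graspS [-0.1292 -0.1427  0.1934] q [-0.4258  0.1986 -0.4547  0.33    0.2563 -0.4265] F [ 1.6332  2.1331 -4.8771] gap 0.020264879018535943 gf 24.63136464357376
toolz(shaker) [ 0.5911 -0.0494 -0.8051] lean deg 36.378161841862656 tool y(shaker) [ 0.0327  0.9988 -0.0373]
```

```bash
J="python3 -m jog"
$J '[[1,0.0024,0.0001,0.0032,0],[1,0.0024,0.0001,0.0032,0],[1,0.0024,0.0001,0.0032,0],[1,0.0024,0.0001,0.0032,0],[1,0.0012,0,0.0016,0]]' | egrep "wrist|gap"
python3 -c "
from h import *
lev()"
$J '[[1,0.0006,0.0008,-0.0004,0],[1,0.0006,0.0008,-0.0004,0],[1,0,0,0,0]]' | egrep "wrist|gap"
python3 -c "
from h import *
lev();rep()"
```

```text
wrist_force: [1.2, -3.6, 10.3]
finger_gap: 0.0201
t 13.80 q -0.841 r 0.0708 z 0.1780 Ft -3.1 Fr 2.2 Fz 10.3 gap 0.0201 gf 26 q [-0.43  0.21 -0.48  0.28  0.26 -0.43]
wrist_force: [6.8, -4.1, 2.2]
finger_gap: 0.0199
t 14.05 q -0.821 r 0.0708 z 0.1782 Ft -7.9 Fr -0.8 Fz 2.2 gap 0.0199 gf 25 q [-0.42  0.21 -0.49  0.28  0.25 -0.43]
t 14.05 tcp [ 0.6944 -0.1463  0.1718] graspS [-0.1302 -0.1418  0.1782] q [-0.4246  0.2099 -0.4867  0.2803  0.2543 -0.4256] F [ 6.7912 -4.1154  2.2105] gap 0.01992055882188793 gf 24.918468296527863
toolz(shaker) [ 0.5948 -0.0531 -0.8021] lean deg 36.66976872616717 tool y(shaker) [ 0.0336  0.9986 -0.0411]
```

```bash
J="python3 -m jog"
$J '[[1,0.0025,0.0037,-0.002,0],[1,0.0025,0.0037,-0.002,0],[1,0.0021,0.004,-0.0017,0],[1,0.0021,0.004,-0.0017,0],[1,0,0,0,0]]' | egrep "wrist|gap"
python3 -c "
from h import *
lev()"
$J '[[1,0.0014,0.0041,-0.0013,0],[1,0.0014,0.0041,-0.0013,0],[1,0.001,0.0043,-0.001,0],[1,0.001,0.0043,-0.001,0],[1,0,0,0,0]]' | egrep "wrist|gap"
python3 -c "
from h import *
lev()"
```

```text
wrist_force: [-4.4, -12.7, 7.9]
finger_gap: 0.02
t 14.47 q -0.559 r 0.0724 z 0.1780 Ft -7.3 Fr 11.3 Fz 7.9 gap 0.0200 gf 26 q [-0.41  0.18 -0.53  0.27  0.24 -0.41]
wrist_force: [-7.7, -28.9, 5.2]
finger_gap: 0.02
t 14.88 q -0.379 r 0.0736 z 0.1783 Ft -22.2 Fr 20.1 Fz 5.2 gap 0.0200 gf 26 q [-0.39  0.16 -0.55  0.26  0.22 -0.39]
```

Force is rising with a radial strain, so the ball has likely crept toward the fingertips in the grip. I release, back off a little and look again.

```bash
J="python3 -m jog"
$J '[[-0.2,0,-0.003,0,0],[-0.2,0,-0.001,0,0],[-0.2,0,0,-0.02,0],[-0.2,0,0,-0.025,0],[-0.2,0,0,0,0]]' | egrep "wrist|gap"
$J '[[-0.2,0,0,0,0]]' | egrep "wrist|gap"
python3 - <<'E'
from h import *
c=grab('wrist'); save(c,'w4.png',(160,120,480,360),2); np.savez('w4.npz',**c)
lev(); rep()
E
```

```text
wrist_force: [1.0, -0.5, 0.6]
finger_gap: 0.0511
wrist_force: [0.5, -0.7, -0.0]
finger_gap: 0.0517
t 15.43 q -0.187 r 0.0966 z 0.2113 Ft 1.0 Fr 1.3 Fz 0.5 gap 0.0512 gf 0 q [-0.41  0.08 -0.55  0.36  0.25 -0.42]
t 15.43 tcp [ 0.6446 -0.1172  0.2049] graspS [-0.1769 -0.1079  0.2113] q [-0.4135  0.077  -0.55    0.356   0.2504 -0.4169] F [-1.5557  0.579   0.4821] gap 0.0512097271712952 gf 0.0
toolz(shaker) [ 0.5897 -0.0476 -0.8062] lean deg 36.27457489923921 tool y(shaker) [ 0.0314  0.9989 -0.036 ]
```

View pics/w4.png

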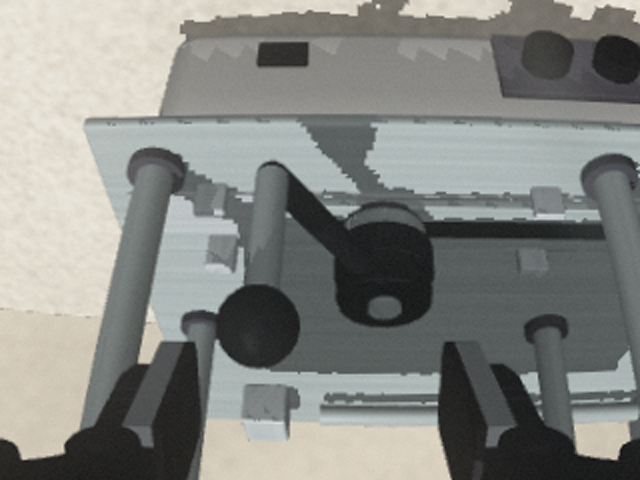

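The ball is at crop (258,326), full (289,283), and the lever points to -y and front. The stud's top is at crop (384,307), full (352,273.5).

```bash
python3 - <<'E'
from h import *
np.set_printoptions(precision=4,suppress=True)
c=dict(np.load('w4.npz')); f=240/np.tan(np.radians(float(c["fov_y"]))/2)
(x,y),r=dark(c,289,283,24); print(x,y,r)
for z in(.172,.179):
    b=onz(c,289,283,z,True); d=RS.T@(b[:2]-O); e=d-[-.082,-.09]; print(z,d,"q",np.arctan2(e[1],-e[0]),"r",np.hypot(*e), "apparent rad mm",20.3/f*np.linalg.norm(b-c["T"][:3,3])*1e3)
o=c["T"][:3,3]; 
# stem base top (arm) at crop(273,165)
s=onz(c,160+272/2,120+166/2,.12,True); print("stem base S",RS.T@(s[:2]-O))
h=onz(c,352,273.5,.142,True); print("hub top if z=.142",RS.T@(h[:2]-O))
b=onz(c,289,283,.172,True); rep(b)
b=grab("top"); u=(353.6,209.6); 
np.savez('t3.npz',**b)
# find ball in top: predicted px for new position
P=w(-.1482,-.112,.172); T=np.linalg.inv(b["T"]); q=T@np.r_[P,1]; ft=240/np.tan(np.radians(b["fov_y"])/2); print("top px",b["cx"]+ft*q[0]/-q[2],b["cy"]-ft*q[1]/-q[2])
E
```

```text
288.8984375 281.6328125 20.38172721862793
0.172 [-0.1437 -0.1268] q -0.5386744347630272 r 0.07182363775999634 apparent rad mm 10.523577068035408
0.179 [-0.1558 -0.125 ] q -0.4435268272728401 r 0.0816690090056919 apparent rad mm 9.75305625785598
stem base S [-0.1477 -0.1268]
hub top if z=.142 [-0.1053 -0.0925]
t 15.43 tcp [ 0.6446 -0.1172  0.2049] graspS [-0.1769 -0.1079  0.2113] q [-0.4135  0.077  -0.55    0.356   0.2504 -0.4169] F [-1.5557  0.579   0.4821] gap 0.0512097271712952 gf 0.0
toolz(shaker) [ 0.5897 -0.0476 -0.8062] lean deg 36.27457489923921 tool y(shaker) [ 0.0314  0.9989 -0.036 ]
shift tool [-0.0037 -0.0165  0.0522]
top px 363.4358432366432 207.15741896407667
```

At z = 0.172 the radius fits 70 mm, so the lever is down on its teeth at q ≈ -0.54. Under the 25 N grip the fingers had been pushed sideways, so the lever was probably stalled solid. I re-grip more firmly and test the torque there.

```bash
J="python3 -m jog"
$J '[[-0.2,-0.0012,-0.0165,0,0],[-0.2,-0.0012,0,0.018,0],[-0.2,-0.0013,0,0.018,0],[-0.2,0,0,0.018,0],[-0.2,0,0,0,0]]' | egrep "wrist|gap"
python3 -c "
from h import *
rep(w(-.144,-.1268,.172))"
$J '[[0.4,0,0,0,0],[1,0,0,0,0],[1,0,0,0,0],[1,0,0,0,0]]' 70 | egrep "wrist|gap"
python3 -c "
from h import *
lev();rep()"
```

```text
wrist_force: [0.3, 0.2, -0.9]
finger_gap: 0.051
t 15.9 tcp [ 0.6799 -0.132   0.1587] graspS [-0.1432 -0.1262  0.1651] q [-0.4124  0.1988 -0.5294  0.262   0.2498 -0.4164] F [ 0.2916  0.2117 -0.8893] gap 0.05095445304490822 gf 0.0
toolz(shaker) [ 0.5845 -0.0446 -0.8102] lean deg 35.88852520897246 tool y(shaker) [ 0.0307  0.999  -0.0328]
shift tool [-0.0034 -0.0009 -0.006 ]
wrist_force: [2.4, -0.3, -3.0]
finger_gap: 0.0185
t 16.23 q -0.545 r 0.0712 z 0.1705 Ft -1.7 Fr -1.7 Fz -3.0 gap 0.0185 gf 68 q [-0.41  0.19 -0.53  0.26  0.25 -0.42]
t 16.23 tcp [ 0.6803 -0.1328  0.1641] graspS [-0.1429 -0.1269  0.1705] q [-0.4133  0.1914 -0.5275  0.2649  0.2504 -0.4168] F [ 2.364  -0.3031 -3.0382] gap 0.01852875120843704 gf 68.30989837646484
toolz(shaker) [ 0.5891 -0.0472 -0.8067] lean deg 36.225442056649726 tool y(shaker) [ 0.0313  0.9989 -0.0356]
```

```bash
J="python3 -m jog"
$J '[[1,0.0006,0.0012,-0.0005,0],[1,0.0006,0.0012,-0.0005,0],[1,0,0,0,0]]' | egrep "wrist"
python3 -c "
from h import *
lev()"
$J '[[1,0.0006,0.0012,-0.0005,0],[1,0.0006,0.0012,-0.0005,0],[1,0,0,0,0]]' | egrep "wrist"
python3 -c "
from h import *
lev()"
$J '[[1,0.0006,0.0012,-0.0005,0],[1,0.0006,0.0012,-0.0005,0],[1,0,0,0,0]]' | egrep "wrist"
python3 -c "
from h import *
lev()"
```

```text
wrist_force: [6.1, -1.8, -5.8]
t 16.48 q -0.520 r 0.0713 z 0.1708 Ft -5.1 Fr -3.9 Fz -5.8 gap 0.0183 gf 69 q [-0.41  0.19 -0.53  0.26  0.25 -0.41]
wrist_force: [11.8, -4.7, -10.5]
t 16.73 q -0.499 r 0.0713 z 0.1710 Ft -10.5 Fr -7.1 Fz -10.5 gap 0.0184 gf 69 q [-0.41  0.18 -0.54  0.26  0.24 -0.41]
wrist_force: [18.8, -6.7, -15.0]
t 16.98 q -0.480 r 0.0713 z 0.1712 Ft -15.9 Fr -12.1 Fz -15.0 gap 0.0183 gf 69 q [-0.41  0.18 -0.54  0.25  0.24 -0.41]
```

The squeezed ball adds friction to the reading, so I open slightly to a cage and push with one pad for a clean torque reading.

```bash
J="python3 -m jog"
$J '[[0.35,0,0,0,0],[0.35,0,0,0,0],[0.35,0,0,0,0]]' 100 | egrep "wrist|gap"
python3 -c "
from h import *
lev();rep()"
$J '[[0.35,0,0.0015,0,0],[0.35,0,0.0015,0,0],[0.35,0,0,0,0]]' | egrep "wrist"
python3 -c "
from h import *
lev()"
$J '[[0.35,0,0.0012,0,0],[0.35,0,0.0012,0,0],[0.35,0,0,0,0]]' | egrep "wrist"
python3 -c "
from h import *
lev()"
```

```text
wrist_force: [1.9, -4.5, -1.8]
finger_gap: 0.0277
t 17.23 q -0.445 r 0.0718 z 0.1713 Ft -4.8 Fr 0.7 Fz -1.8 gap 0.0277 gf 2 q [-0.41  0.18 -0.54  0.26  0.24 -0.41]
t 17.23 tcp [ 0.6759 -0.1272  0.1649] graspS [-0.1468 -0.1209  0.1713] q [-0.4059  0.1794 -0.5422  0.2583  0.2445 -0.4097] F [ 1.8888 -4.4885 -1.8447] gap 0.027729750225131276 gf 1.880226507782936
toolz(shaker) [ 0.5901 -0.0497 -0.8058] lean deg 36.313489755280145 tool y(shaker) [ 0.0329  0.9988 -0.0375]
wrist_force: [-0.8, -9.2, -1.0]
t 17.48 q -0.424 r 0.0716 z 0.1713 Ft -7.5 Fr 5.3 Fz -1.0 gap 0.0276 gf 5 q [-0.4   0.18 -0.55  0.26  0.24 -0.4 ]
wrist_force: [-3.3, -13.1, 0.7]
t 17.73 q -0.411 r 0.0715 z 0.1713 Ft -9.8 Fr 9.3 Fz 0.7 gap 0.0280 gf 7 q [-0.4   0.18 -0.55  0.25  0.23 -0.4 ]
```

```bash
J="python3 -m jog"
$J '[[0.35,0,0.0012,0,0],[0.35,0,0.0012,0,0],[0.35,0,0,0,0]]' | egrep "wrist"
python3 -c "
from h import *
lev();rep()"
$J '[[0.35,0,0.0012,0,0],[0.35,0,0.0012,0,0],[0.35,0,0,0,0]]' | egrep "wrist"
python3 -c "
from h import *
lev();rep()"
```

```text
wrist_force: [-4.9, -17.4, 0.7]
t 17.98 q -0.397 r 0.0714 z 0.1713 Ft -12.9 Fr 12.6 Fz 0.7 gap 0.0278 gf 9 q [-0.4   0.17 -0.55  0.25  0.23 -0.4 ]
t 17.98 tcp [ 0.6744 -0.1241  0.1648] graspS [-0.1479 -0.1177  0.1713] q [-0.3958  0.1742 -0.549   0.2529  0.2283 -0.3977] F [ -4.9007 -17.3539   0.7063] gap 0.02777208482386903 gf 8.50021094083786
toolz(shaker) [ 0.5878 -0.06   -0.8068] lean deg 36.21435270283479 tool y(shaker) [ 0.0413  0.9982 -0.0442]
wrist_force: [-7.7, -21.5, 1.5]
t 18.23 q -0.384 r 0.0714 z 0.1713 Ft -15.4 Fr 16.8 Fz 1.5 gap 0.0278 gf 10 q [-0.39  0.17 -0.55  0.25  0.22 -0.39]
t 18.23 tcp [ 0.674  -0.1233  0.1648] graspS [-0.1482 -0.1168  0.1713] q [-0.3928  0.1727 -0.5508  0.2513  0.2234 -0.3941] F [ -7.6882 -21.4756   1.4648] gap 0.02784529528688397 gf 10.470145046710968
toolz(shaker) [ 0.5871 -0.0633 -0.8071] lean deg 36.18935832317278 tool y(shaker) [ 0.0441  0.998  -0.0462]
```

The tangential force climbs to 15 N with almost no motion, so the nut is home (solid). I release the lever and verify the clamp with a gentle push on the bar knob.

```bash
J="python3 -m jog"
$J '[[-0.2,0,-0.004,0,0],[-0.2,0,-0.006,0,0],[-0.2,0,0,0,0],[-0.2,0,0,-0.03,0],[-0.2,0,0,-0.035,0]]' | egrep "wrist|gap"
$J '[[-0.2,0,0,-0.035,0],[-0.2,0,0,0,0],[-0.2,0,0,0,0]]' | egrep "wrist|gap"
python3 - <<'E'
from h import *
c=grab('wrist'); save(c,'w5.png',(120,120,520,420),2); np.savez('w5.npz',**c)
s=env.get_state();z=rot(s)[:,2]
rep(w(-.1477,.0777,.172)-.09*z)
E
```

```text
wrist_force: [0.5, -0.0, -0.2]
finger_gap: 0.0514
wrist_force: [-0.0, 1.1, -0.5]
finger_gap: 0.0517
t 18.95 tcp [ 0.6164 -0.1265  0.2456] graspS [-0.2059 -0.1144  0.252 ] q [-0.4571 -0.0058 -0.5265  0.4711  0.275  -0.4549] F [ 0.6045  0.6094 -0.2476] gap 0.05150647746287315 gf 0.0
toolz(shaker) [ 0.5905 -0.0475 -0.8056] lean deg 36.33126480132435 tool y(shaker) [ 0.0308  0.9989 -0.0363]
shift tool [ 0.0011  0.1966 -0.0003]
```

View pics/w5.png

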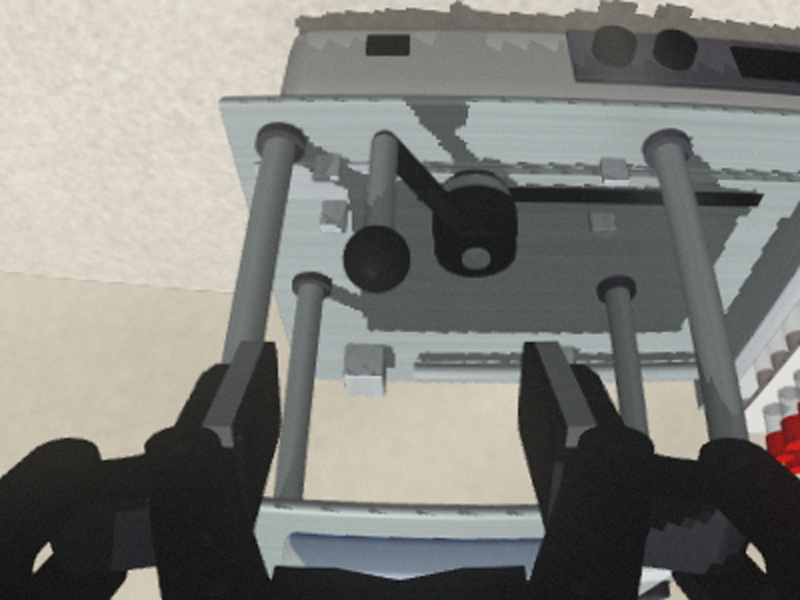

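The ball is at crop (377,259), full (308.5,249.5), with the lever low. I go to the knob for the check.

```bash
J="python3 -m jog"
$J '[[-0.2,0,0.0393,0,0],[-0.2,0,0.0393,0,0],[-0.2,0,0.0393,0,0],[-0.2,0,0.0393,0,0],[-0.2,0,0.0393,0,0]]' | egrep "wrist|gap"
$J '[[-0.2,0,0,0,0],[-0.2,0,0,0,0]]' | egrep "wrist|gap"
python3 - <<'E'
from h import *
np.set_printoptions(precision=4,suppress=True)
c=dict(np.load('w5.npz'))
for z in (.172,.180):
    b=onz(c,308.5,249.5,z,True); d=RS.T@(b[:2]-O); e=d-[-.082,-.09]; print(z,d,"q",np.arctan2(e[1],-e[0]),"r",np.hypot(*e))
c=grab('wrist'); (x,y),r=dark(c,c["cx"],245,30); k=onz(c,x,y,.172,True); print("knob",x,y,r,RS.T@(k[:2]-O))
rep(w(-.1477,.0777,.172))
E
```

```text
wrist_force: [0.6, -0.2, 0.6]
finger_gap: 0.0515
wrist_force: [1.7, 0.6, -0.4]
finger_gap: 0.0514
0.172 [-0.1434 -0.1271] q -0.5433736835932823 r 0.07177425146136959
0.18 [-0.1548 -0.126 ] q -0.45965827146246 r 0.08123693476004792
knob 308.0 246.0 10.295730590820312 [-0.1606  0.0744]
t 19.58 tcp [0.6024 0.0705 0.2356] graspS [-0.2003  0.083   0.2421] q [-0.0308 -0.0586 -0.6115  0.389   0.031  -0.1031] F [ 0.8339 -0.1676 -0.0014] gap 0.051062389241749946 gf 0.0
toolz(shaker) [ 0.587  -0.0454 -0.8083] lean deg 36.06774316959088 tool y(shaker) [ 0.0283  0.999  -0.0356]
shift tool [-0.0014 -0.0013  0.0878]
```

```bash
J="python3 -m jog"
$J '[[-0.2,-0.0004,-0.0004,0.029,0],[-0.2,-0.0004,-0.0004,0.029,0],[-0.2,-0.0004,-0.0004,0.028,0],[0.2,0,0,0,0],[0.35,0,0,0,0]]' 60 | egrep "wrist|gap"
$J '[[0.35,0,0,0,0],[0.35,0,0,0,0]]' | egrep "tcp|wrist|gap"
$J '[[0.35,0,-0.0015,0,0],[0.35,0,-0.0015,0,0],[0.35,0,0,0,0]]' | egrep "tcp|wrist"
$J '[[0.35,0,-0.001,0,0],[0.35,0,-0.0005,0,0],[0.35,0,0,0,0]]' | egrep "tcp|wrist"
python3 -c "
from h import *
rep()"
```

```text
wrist_force: [-0.4, -0.1, -0.2]
finger_gap: 0.0285
tcp_pos: [0.6553, 0.0678, 0.1703]
wrist_force: [-0.7, -0.6, -0.2]
finger_gap: 0.0277
tcp_pos: [0.6555, 0.0665, 0.1707]
wrist_force: [-1.4, 4.7, 2.6]
tcp_pos: [0.6555, 0.0664, 0.1706]
wrist_force: [-1.9, 7.9, 4.3]
t 20.67 tcp [0.6555 0.0664 0.1706] graspS [-0.1478  0.0737  0.177 ] q [-0.0377  0.1087 -0.6221  0.2061  0.0382 -0.1074] F [-1.8716  7.9327  4.3284] gap 0.027721103681383343 gf 3.962288796901703
toolz(shaker) [ 0.5915 -0.0429 -0.8052] lean deg 36.37095308108267 tool y(shaker) [ 0.0278  0.9991 -0.0329]
```

```bash
J="python3 -m jog"
$J '[[0.35,0,-0.001,0,0],[0.35,0,-0.001,0,0],[0.35,0,0,0,0]]' | egrep "tcp|wrist"
$J '[[0.35,0,-0.001,0,0],[0.35,0,-0.001,0,0],[0.35,0,0,0,0]]' | egrep "tcp|wrist"
python3 -c "
from h import *
rep()"
```

```text
tcp_pos: [0.6556, 0.0662, 0.1707]
wrist_force: [-2.1, 12.6, 3.2]
tcp_pos: [0.6556, 0.066, 0.1707]
wrist_force: [-0.8, 18.3, 2.6]
t 21.17 tcp [0.6556 0.066  0.1707] graspS [-0.1478  0.0732  0.1771] q [-0.0433  0.1083 -0.6224  0.2068  0.0493 -0.114 ] F [-0.8419 18.3346  2.597 ] gap 0.027827709973388483 gf 9.181787073612213
toolz(shaker) [ 0.5921 -0.0351 -0.8051] lean deg 36.378893285127496 tool y(shaker) [ 0.0214  0.9994 -0.0279]
```

The bar resists 18 N without sliding, so it's clamped. I back away, take one last look and hand in.

```bash
J="python3 -m jog"
$J '[[0.35,0,0.0055,0,0],[-0.2,0,0,0,0],[-0.2,0,0,0,0],[-0.2,0,0,-0.03,0],[-0.2,0,0,-0.035,0]]' | egrep "wrist|gap"
$J '[[-0.2,0,0,-0.035,0],[-0.2,0,0,-0.035,0],[-0.2,0,0,-0.035,0],[-0.2,0,0,0,0],[-0.2,0,0,0,0]]' | egrep "wrist|gap"
python3 - <<'E'
from h import *
b=grab('top');save(b,'t4.png',(240,115,400,230),5); rep()
E
```

```text
wrist_force: [0.2, -0.1, 0.8]
finger_gap: 0.0517
wrist_force: [-0.5, 0.7, -0.3]
finger_gap: 0.0513
t 22.05 tcp [0.5548 0.063  0.3073] graspS [-0.2484  0.0803  0.3137] q [-0.0519 -0.2085 -0.5557  0.59    0.0403 -0.1167] F [-0.5199 -0.496   0.8218] gap 0.051068229924896805 gf 0.0
toolz(shaker) [ 0.5909 -0.0492 -0.8053] lean deg 36.36354333648301 tool y(shaker) [ 0.0332  0.9988 -0.0367]
```

View pics/t4.png

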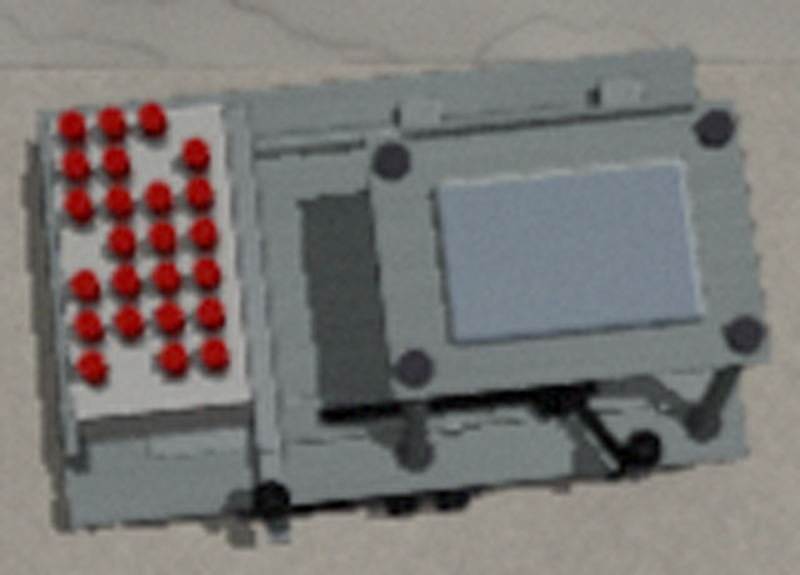

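Rack, bar and knob (crop (270,498)) are unchanged, and the lever ball is at crop (644,447). A quick two-view height check of the ball, then hand in if it's down.

```bash
python3 - <<'E'
from h import *
np.set_printoptions(precision=4,suppress=True)
c=dict(np.load('w5.npz')); b=grab('top')
p,e=tri([ray(c,308.5,249.5,True),ray(b,240+644/5-.4,115+447/5-.4)]); print(p,e)
if p[2]<.177: print(env.hand_in())
E
```

```text
[ 0.6782 -0.1328  0.1697] [np.float64(0.0002497804140999391), np.float64(0.00024978041409986113)]
the job is handed in; nothing more can be done
None
```

The rack is clamped square against the end stop and the job is handed in: the lever stalled solid at about 15 N and is down on its teeth, the bar held against an 18 N push, and the hand-in returned no verdict.

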